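# Set up the folding two-tier stand on a dessert stall

## Task

Set up the folding two-tier stand: swing its two folded end frames fully upright, the one lying on top first and then the other. Then draw the divided wooden tray right out from under the white riser, lift it by its divider and set it down gently on the stand, so that each corner hole drops over its own post and the tray sits level on all four collars. Do not knock over or shift the cups, the syrup bottle or the jar.

Things in the scene. Friction and masses are not known exactly. Their poses are not given: they have to be found in the camera images.
- stand: Folding two-tier stand, fixed: wooden deck 200 x 168 mm (x by y), deck top 10 mm above the counter; four steel lugs near the corners carry two hinged steel end frames. Origin: centre of its underside on the counter, z up; x points to the end where the upper frame is hinged. With both frames upright four posts stand at x = +-80, y = +-58 mm: collar tops 142 mm, pin tips 166 mm above the counter.
- upper_hinge (a point): Middle of the upper frame's hinge axis, 48 mm above the counter at the stand's x = +80 mm; the axis lies along the stand's y. Each frame is two round posts 12 mm thick at y = +-58 mm, joined by one round crossbar 10 mm thick. A post ends in a collar 24 mm across with a pin 8 mm thick and 24 mm long beyond it, its last 9 mm tapered.
- lower_hinge (a point): Middle of the lower frame's hinge axis, 28 mm above the counter at the stand's x = -80 mm, along the stand's y. Folded, both frames point inward and lie level, the upper frame's posts over the lower frame's, so that the lower one cannot be raised alone.
- stand_seat (a point): Centre of the seat plane of the stand, 142 mm above the counter (where the middle of the tray's underside must come); axes as stand.
- upper_frame (a joint): Angle of the upper end frame (rad): 0 folded level inward, 1.571 upright against its stop. Hinge friction (about 0.13 N m) keeps it where it is left.
- upper_bar (a point): Middle of the upper frame's crossbar (on its axis; bar 10 mm thick, 116 mm long between posts, parallel to the stand's y), 62 mm from that frame's hinge axis.
- lower_frame (a joint): Angle of the lower end frame (rad): 0 folded level inward under the upper frame, 1.571 upright against its stop. Hinge friction (about 0.13 N m) keeps it where it is left.
- lower_bar (a point): Middle of the lower frame's crossbar (on its axis; bar 10 mm thick, 116 mm long between posts, parallel to the stand's y), 44 mm from that frame's hinge axis.
- tray_mid (a point): Divided wooden tray, loose, 0.32-0.62 kg, 196 x 152 mm (x by y), floor 8 mm thick; end rims 20 mm high, 10 thick; side rims 30 high, 8 thick. A divider 14 mm thick, 46 mm high, 136 mm long along y crosses its middle: its carrying grip. Four 13 mm holes through the floor at x = +-80, y = +-58 mm. Same when turned half round. This point: middle of the divider, 23 mm above the underside; z up.
- riser_mouth (a point): White riser, fixed: a board on two side walls, open front and back, 214 mm wide (y), 150 mm deep (x); board's underside 54 mm, top 66 mm up; 190 mm clear between walls. Point: middle of its front edge, at the board's top; x points inward. The tray starts with its -x end sticking out here, its divider under the board; it cannot be lifted until drawn out. Saucers and lids on the rear half rise 30 mm above it.
- cup_near_mid (a point): Dessert cup, loose, 92 mm across, 96 mm high, standing; the point is on its axis 48 mm up. Must not be disturbed.
- cup_right_mid (a point): Another such dessert cup, at the right edge of the work. Must not be disturbed.
- syrup_mid (a point): Syrup bottle, loose, 56 mm across, 190 mm high, standing between the stand and the riser; the point is on its axis 95 mm up. Must not be disturbed.
- jar_mid (a point): Lidded jar, loose, 76 mm across, 100 mm high, standing at the left edge of the work; the point is on its axis 50 mm up. Must not be disturbed.

How it is judged (in metres and radians):
On the way, in this order (a step that is already met when the one before it is completed fails the run):
1. the frame that lay on top stands upright while the other is still folded (value of joint upper_frame above 1.5 rad and value of joint lower_frame below 0.4 rad), for 0.2 s.
2. both frames stand upright (value of joint each of upper_frame, lower_frame above 1.5 rad), for 0.2 s.
3. the tray is carried by its divider (height (world z) of tray_mid above 0.1 m and x of the grasp point in the frame of tray_mid between -0.03 and 0.03 m and contact force between the fingers and tray above 2 N), for 0.2 s.
At the end, for the whole second after the job is handed in: Both end frames upright (over 1.52 rad); the tray right way up on the four collars: its middle within 7 mm of the stand's middle and its underside within 3.5 mm of the collar tops, its long side within 0.06 rad of the stand's x, level within 0.03 rad (value of joint each of upper_frame, lower_frame above 1.52 rad and horizontal distance between tray_mid and stand_seat below 0.007 m and z of tray_mid in the frame of stand_seat between 0.0195 and 0.0265 m and angle between the x axis of tray_mid and the x axis of stand_seat, either way round below 0.06 rad and angle between tray_mid's own z axis and vertical below 0.03 rad); the robot touches nothing.
It fails at once if a cup is knocked over or shifted by more than 25 mm (distance of any of cup_near_mid, cup_right_mid from where it was at the start of the episode above 0.025 m or angle between any of cup_near_mid, cup_right_mid's own z axis and vertical above 0.35 rad).
It fails at once if the syrup bottle is knocked over or shifted by more than 25 mm (distance of syrup_mid from where it was at the start of the episode above 0.025 m or angle between syrup_mid's own z axis and vertical above 0.35 rad).
It fails at once if the jar is knocked over or shifted by more than 25 mm (distance of jar_mid from where it was at the start of the episode above 0.025 m or angle between jar_mid's own z axis and vertical above 0.35 rad).
It fails at once if the tray is dropped (moving faster than 0.4 m/s while no finger holds it) (contact force between the fingers and tray below 0.05 N and linear speed of tray above 0.4 m/s).
It fails at once if the tray is slammed into the stand (touching it while moving faster than 0.3 m/s) (contact force between tray and stand above 0.5 N and linear speed of tray above 0.3 m/s).
It also fails if it takes over 72 s, if anything falls off the work surface, if the arm or the gripper's body presses on something with over 40 N, if the wrist force passes 120 N, or if a joint passes its speed limit or range.

## Robot

A 7-joint arm with a two-finger parallel gripper is mounted at the origin on the work surface. World frame = base frame: x ahead of the robot, y to its left, z up, the work surface at z = 0. Lengths are in mm, angles in rad, forces in N, time in s.
With the tool pointing down it reaches from about 400 to 875 mm from the base axis. Payload 4.4 kg.
Tool frame: the origin (TCP) lies at the very end of the fingers, on their centre line; the grasp point (between the pads) lies 19 mm behind it; y points along the fingers, z is the direction in which the jaws open and shut, and the axes are right-handed (so a half turn about y gives the same grasp; the last joint's range is limited). The gripper opens to 85 mm and grips with 20 to 120 N. Pads are 22 mm wide; open, the fingers measure 114 mm over their backs; the gripper's body (76 mm by 85 mm) begins 54 mm behind the grasp point. The pads swing forward as they close: fully open they stand 13 mm farther back than shut.
Start: joints at [-1.365, 0.628, 0.038, 1.517, -0.027, 0.996, -0.02], TCP at [174.478, 626.159, 231.313] pointing down, gripper open.
Joint ranges: [-3.06, 3.06], [-0.37, 2.12], [-1.25, 1.32], [0.18, 2.47], [-1.1, 4.24], [0.23, 1.98], [-2.94, 2.94]. Speed limits (rad/s): [2.57, 2.57, 3.14, 3.14, 3.14, 3.14, 3.14].

## Interface

Orientations are given as [roll, pitch, yaw] about the fixed x, y, z axes, in that order (R = Rz(yaw) Ry(pitch) Rx(roll)).
In Python, from cell import * gives the robot as it stands.
- The arm moves only by the tool apply_moves, never from a script. Its argument "targets" is a list of rows, each a list of 6 numbers: the shift along the tool's x, y, z in units of 40 mm (1.0 is 40 mm), then the turn, a rotation vector about the tool's x, y, z in units of 8 degrees (1.0 is 8 degrees). A call has 1 to 12 rows; each row shifts and turns the commanded pose from where the row before left it, along the tool's axes as they then stand; what a row does not reach is not made up. A row lasts 1/8 s, in which the tool goes at most 62.5 mm and 10.7 degrees, less where a joint would pass 70% of its speed; a pose out of reach is approached as far as the arm can. A call is refused whole if a number of a shift passes 1 or a number of a turn 1, either way. A call with a gripper value outside its range is refused whole. "jaw" is the gripper command: -1 is shut, 1 is fully open, values between are in proportion, set as the call begins (left out, the last holds). The fingers move at their own pace and stop on an object; the grip force is fixed at half the most. Time passes only in rows, so rows that do not move let the fingers close. It gives the time, the measured TCP pose, the force and the opening at its end, in the units of the state.
- read_state(): the state, without advancing time (a new reading comes with each control period).
- get_image(name): name is "scene" or "top" or "wrist"; returns the picture (400x640x3 uint8, red, green, blue); there is no depth.
- calibration(name): a dict with "fx", "fy", "cx", "cy" (pixels), "world_from_camera" (4x4, takes a point from camera to world coordinates). Camera axes: x right, y down, z forward; pixel columns grow to the right and rows downward; lengths in mm; the calibration is good to about 2 mm. A picture is of the moment at which its call begins: read the wrist's pose just before it. calibration takes no time and is no camera call; for the wrist camera it gives the pose at the moment of the call.
- finish_job(): hands the job in, once; it reports no verdict.
The state is a dict: "clock": time; "qpos": joint angles; "qd": joint speeds; "tau": joint torques, N m; "eef_pos": TCP position; "tool_rot": TCP orientation; "force": force on the tool from outside, world axes, zero at the start; "torque": the same for the moment, N m; "width": finger opening in mm.
Only numpy, scipy, OpenCV 4.12 (cv2) and the standard library are available. Lean on these libraries where they do the work, as an engineer would, in place of code of your own. Each camera call takes 0.05 s, during which the arm holds its last target. There are 200 camera calls.

## Working session

There is one attempt and no reset: what is moved stays moved. The work goes in short steps, Python scripts to look and compute and a tool call to move; the robot and the scene stay as the last step left them, time stands still between calls to the robot, and variables do not carry over. Pictures are saved under pics/ and viewed, about 8 in all and at most 12, crops included, and the job is handed in when it is done.

Besides the shell and the picture viewer there is one more tool, called after "Call:" as name(argument=value, ...), one argument or row to a line, values as JSON. apply_moves: Moves the arm, as the interface text tells. Its arguments: {"type":"object","properties":{"targets":{"type":"array"},"jaw":{"type":"number"}},"required":["targets"]}

```bash
mkdir -p pics; ls
cat > h.py <<'E'
from cell import *
import numpy as np, cv2
def snap(n,f):
    im=get_image(n); cv2.imwrite('pics/'+f,im[:,:,::-1]); return im
def ray(n,u,v,z,c=None):
    c=c or calibration(n); M=np.array(c["world_from_camera"])
    d=M[:3,:3]@np.array([(u-c["cx"])/c["fx"],(v-c["cy"])/c["fy"],1]); o=M[:3,3]
    return o+d*(z-o[2])/d[2]
def proj(n,P,c=None):
    c=c or calibration(n); M=np.linalg.inv(np.array(c["world_from_camera"]))
    P=np.atleast_2d(P); q=P@M[:3,:3].T+M[:3,3]
    return np.c_[c["fx"]*q[:,0]/q[:,2]+c["cx"],c["fy"]*q[:,1]/q[:,2]+c["cy"]]
E
python3 - <<'E'
from h import *
s=read_state(); print(s)
a=snap("scene","s1.png"); b=snap("top","t1.png")
for n in("scene","top"):
    c=calibration(n);print(n,c["fx"],c["cx"],c["cy"],np.round(c["world_from_camera"],3).tolist())
E
```

```text
pics
{'clock': 0.0, 'qpos': array([-1.36480455,  0.62936237,  0.03844468,  1.51838833, -0.02697817,
        0.99630063, -0.019969  ]), 'qd': array([ 0.00014428,  0.00070966, -0.00044694,  0.0006728 ,  0.00226605,
        0.00143616,  0.00157961]), 'tau': array([-2.01970443e-04, -5.63410020e+01,  1.22684229e+00, -1.93430650e+01,
        1.12193293e-02,  1.08873876e-02, -2.08690047e-06]), 'eef_pos': array([174.30656176, 625.52925424, 230.37212621]), 'tool_rot': array([-1.57273632e+00, -4.68129362e-05, -2.71751523e-01]), 'force': array([ 0.61302909, -0.46692343,  0.36729277]), 'torque': array([0.0149139 , 0.00808349, 0.01930572]), 'width': 85.3022629177656}
scene 446.7386482457889 314.402611015914 196.63531119542003 [[0.368, 0.507, -0.779, 1422.671], [0.929, -0.179, 0.323, -379.248], [0.025, -0.843, -0.537, 743.915], [0.0, 0.0, 0.0, 1.0]]
top 389.6519658080693 318.7848528119014 197.9414086042973 [[-0.001, -0.995, 0.095, 428.313], [-1.0, 0.0, -0.01, 12.19], [0.01, -0.096, -0.995, 1317.861], [0.0, 0.0, 0.0, 1.0]]
```

View pics/s1.png

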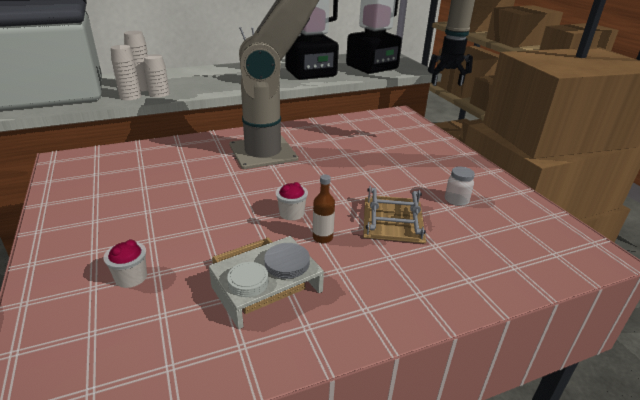

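View pics/t1.png

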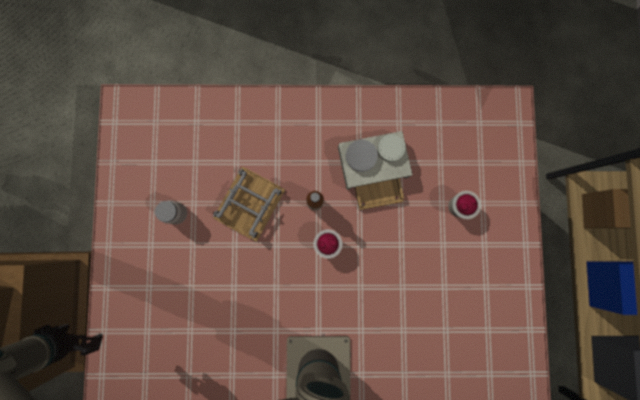

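The scene view shows the stand centre at about (395,218), the bottle at (324,212), the near cup at (291,200), the riser at (267,275) and the jar at (459,187). In the top view the stand is at (250,204), the riser at (375,160) with the tray protruding toward the robot at (382,192), the jar at (170,211), and the cups at (328,244) and (467,205). I'll enlarge crops of these.

Run:
```python
import cv2,numpy as np
t=cv2.imread('pics/t1.png')
a=cv2.resize(t[160:250,200:300],None,fx=4,fy=4,interpolation=3)
b=cv2.resize(t[125:215,325:425],None,fx=4,fy=4,interpolation=3)
s=cv2.imread('pics/s1.png'); c=cv2.resize(s[180:250,350:450],(800//2,280),interpolation=3); d=cv2.resize(s[235:325,200:330],(400,280),interpolation=3)
o=np.vstack([np.hstack([a,b]),np.hstack([c,d])])[:600]
cv2.imwrite('pics/c1.png',o);print(o.shape)
```

```text
(600, 800, 3)
```

View pics/c1.png

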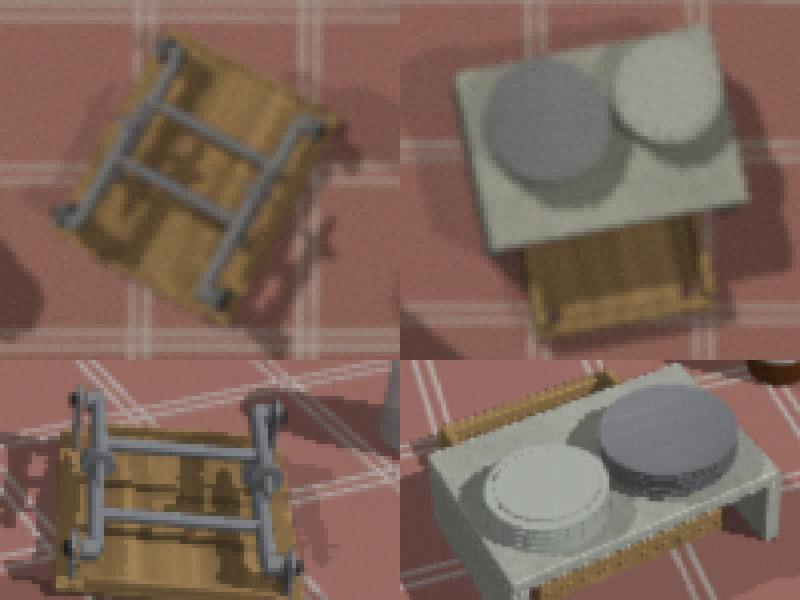

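```bash
cat > fit.py <<'E'
from h import *
from scipy.optimize import least_squares
ct,cs=calibration("top"),calibration("scene")
f=lambda L:np.array([(200+x/4,160+y/4) for x,y in L])
g=lambda L:np.array([(350+x/4,180+(y-360)/4) for x,y in L])
deck=f([(165,25),(340,125),(230,322),(55,225)])
b1t=f([(155,100),(270,165)]).mean(0); b2t=f([(120,158),(235,220)]).mean(0)
b1s=g([(107,447),(255,455)]).mean(0); b2s=g([(105,513),(258,525)]).mean(0) # b1s far from cam=near robot
for p in deck: print(ray("top",*p,10).round(0))
def T(p,L): 
    c,s=np.cos(p[2]),np.sin(p[2]); L=np.array(L,float); return np.c_[p[0]+c*L[:,0]-s*L[:,1],p[1]+s*L[:,0]+c*L[:,1],L[:,2]]
D=[(100,84,10),(100,-84,10),(-100,-84,10),(-100,84,10)]
U,Lo=(18,0,48),(-36,0,28)
# top b1 is away from robot; scene b2s away from robot
for name,(ut,us,lt,ls,roll,y0) in {"x away":(b1t,b2s,b2t,b1s,0,-.5),"x toward":(b2t,b1s,b1t,b2s,2,2.64)}.items():
    def r(p):
        d=np.roll(deck,roll,0) if 1 else deck
        P=proj("top",T(p,D),ct); best=min((np.roll(deck,k,0)-P for k in range(4)),key=lambda e:(e**2).sum())
        bb=np.vstack([proj("top",T(p,[U,Lo]),ct)-[ut,lt],proj("scene",T(p,[U,Lo]),cs)-[us,ls]])
        return np.r_[best.ravel(),bb.ravel()]
    best=min((least_squares(r,[500,170,y],loss='soft_l1') for y in np.arange(-3,3.2,.3)),key=lambda s:s.cost)
    print(name,best.x,best.cost,r(best.x).reshape(-1,2).round(1).tolist())
E
python3 fit.py
python3 - <<'E'
from h import *
k=lambda n,u,v,z:print(n,ray("top",u,v,z).round(0))
k("jar top",168,211,100);k("cup",328,244,96);k("cupR",467,205,96);k("bottle",315,199,190)
q=lambda x,y:(325+(x-400)/4,125+y/4)
print("riser corners z66")
for p in[(490,250),(748,200),(712,28),(457,75)]: print(ray("top",*q(*p),66).round(0))
print("tray z20 corners")
for p in[(540,335),(715,303)]: print(ray("top",*q(*p),20).round(0))
g=lambda x,y:(200+(x-400)*130/400,235+(y-360)*90/280)
print("scene: saucer tops z96",ray("scene",*g(545,475),96).round(),"lid",ray("scene",*g(669,430),96).round())
E
```

```text
[662. 262.  10.]
[577. 113.  10.]
[411. 203.  10.]
[492. 351.  10.]
x away [542.11412361 231.69800193  -6.76604159] 23.92298189408383 [[-0.7, 2.3], [-0.7, 4.5], [0.1, 0.9], [0.5, 0.1], [-2.8, 2.4], [-0.9, 3.3], [-0.2, -8.4], [-1.8, 3.9]]
x toward [536.84515936 234.1530805   15.21947903] 5.102821241888843 [[1.1, -0.7], [1.4, -1.3], [-0.2, 0.8], [-0.0, 2.7], [-0.2, -0.4], [0.1, -0.1], [-0.8, 0.4], [-1.0, -0.0]]
jar top [504. 470. 100.]
cup [401. -29.  96.]
cupR [ 523. -468.   96.]
bottle [533.  12. 190.]
riser corners z66
[582. -93.  66.]
[ 623. -304.   66.]
[ 766. -278.   66.]
[727. -68.  66.]
tray z20 corners
[ 517. -139.   20.]
[ 543. -286.   20.]
scene: saucer tops z96 [ 712. -234.   96.] lid [ 696. -139.   96.]
```

```bash
cat >> h.py <<'E'
from scipy.spatial.transform import Rotation as Ro
def rot(y,tilt=0): # yaw psi, tilt about tool x (rad)
    return Ro.from_euler('xyz',[-np.pi/2,0,y])*Ro.from_rotvec([tilt,0,0])
S=np.array([536.8,234.2]); SY=15.21948-4*np.pi
def st(x,y,z,S=None,SYv=None):
    S=S if S is not None else globals()['S']; a=SYv if SYv is not None else SY
    return np.array([S[0]+x*np.cos(a)-y*np.sin(a),S[1]+x*np.sin(a)+y*np.cos(a),z])
def plan(wps,start=None):
    """wps: list of (pos, yaw, tilt, nrows) ; prints rows"""
    if start is None:
        s=read_state(); p=np.array(s["eef_pos"]); R=Ro.from_euler('xyz',s["tool_rot"])
    else: p,R=start
    rows=[]
    for pos,y,t,n in wps:
        Rt=rot(y,t); p0,R0=p,R; d=(R0.inv()*Rt).as_rotvec()
        for i in range(1,n+1):
            pt=p0+(np.array(pos)-p0)*i/n; Rg=R0*Ro.from_rotvec(d*i/n)
            dx=R.inv().apply(pt-p)/40; dr=(R.inv()*Rg).as_rotvec()/np.radians(8)
            row=np.round(np.r_[dx,dr],2); rows.append(row)
            p=p+R.apply(row[:3]*40); R=R*Ro.from_rotvec(row[3:]*np.radians(8))
    A=np.array(rows); print(str([[float(v)+0. for v in r] for r in A]).replace('.0,',',').replace('.0]',']').replace('-0,','0,').replace('-0]','0]'))
    if np.abs(A).max()>1: print("TOO BIG",np.abs(A).max())
    print("end",p.round(1),R.as_euler('xyz').round(3)); return p,R
E
python3 - <<'E'
from h import *
print(SY, SY-np.pi/2)
plan([(st(-10,0,290),-2.06,0,14)])
E
```

```text
2.6531093856408283 1.0823130588459318
[[0.83, -0.11, -0.5, 0, 0.91, 0], [0.88, -0.1, -0.4, 0, 0.92, 0], [0.93, -0.11, -0.28, 0, 0.91, 0], [0.96, -0.1, -0.15, 0, 0.92, 0], [0.97, -0.11, -0.04, 0, 0.91, 0], [0.96, -0.1, 0.09, 0, 0.92, 0.01], [0.95, -0.11, 0.21, 0, 0.91, 0], [0.91, -0.11, 0.34, 0, 0.92, 0], [0.86, -0.1, 0.44, 0, 0.91, 0], [0.8, -0.11, 0.55, 0.01, 0.92, 0], [0.72, -0.11, 0.65, 0, 0.91, 0], [0.64, -0.1, 0.73, 0, 0.92, 0], [0.53, -0.11, 0.81, 0, 0.91, 0], [0.43, -0.1, 0.87, 0, 0.92, 0]]
end [545.6 229.4 289.9] [-1.57 -0.   -2.06]
```

Call:
apply_moves(
  targets=[
    [0.83,-0.11,-0.5,0,0.91,0],
    [0.88,-0.1,-0.4,0,0.92,0],
    [0.93,-0.11,-0.28,0,0.91,0],
    [0.96,-0.1,-0.15,0,0.92,0],
    [0.97,-0.11,-0.04,0,0.91,0],
    [0.96,-0.1,0.09,0,0.92,0],
    [0.95,-0.11,0.21,0,0.91,0],
    [0.91,-0.11,0.34,0,0.92,0],
    [0.86,-0.1,0.44,0,0.91,0],
    [0.8,-0.11,0.55,0,0.92,0],
    [0.72,-0.11,0.65,0,0.91,0],
    [0.64,-0.1,0.73,0,0.92,0],
  ],
)

```text
clock: 1.6
eef_pos: [493.1, 285.5, 282.0]
tool_rot: [-1.571, -0.0, -1.809]
force: [-0.0, -0.5, -0.4]
width: 85.0
```

Call:
apply_moves(
  targets=[
    [0.53,-0.11,0.81,0,0.91,0],
    [0.43,-0.1,0.87,0,0.92,0],
    [0,0,0,0,0,0],
    [0,0,0,0,0,0],
  ],
  jaw=0,
)

```text
clock: 2.1
eef_pos: [544.9, 230.6, 289.9]
tool_rot: [-1.572, -0.0, -2.059]
force: [0.0, -0.4, -1.8]
width: 42.7
```

Run:
```python
from h import *
s=read_state();print(s["eef_pos"],s["tool_rot"],s["width"],s["force"])
c=calibration("wrist");print(c["fx"],c["cx"],c["cy"],np.round(c["world_from_camera"],3).tolist())
im=snap("wrist","w1.png")
# predicted points
P={"ubar":(18,0,48),"lbar":(-36,0,28),"uh+":(80,58,48),"uh-":(80,-58,48),"lh+":(-80,58,28),"lh-":(-80,-58,28)}
for k,v in P.items(): print(k,proj("wrist",st(*v),c).round(0))
```

```text
[544.91659755 230.59510307 289.92824965] [-1.57242637e+00 -4.34176934e-04 -2.05919638e+00] 42.71633286627434 [ 0.00374987 -0.44774613 -1.8323454 ]
338.7005598707748 317.10905277794444 197.0969794458648 [[0.882, -0.447, -0.146, 583.82], [-0.47, -0.839, -0.272, 300.491], [-0.001, 0.309, -0.951, 433.209], [0.0, 0.0, 0.0, 1.0]]
ubar [[293. 161.]]
lbar [[339. 157.]]
uh+ [[243. 208.]]
uh- [[235. 109.]]
lh+ [[373. 202.]]
lh- [[377. 108.]]
```

View pics/w1.png

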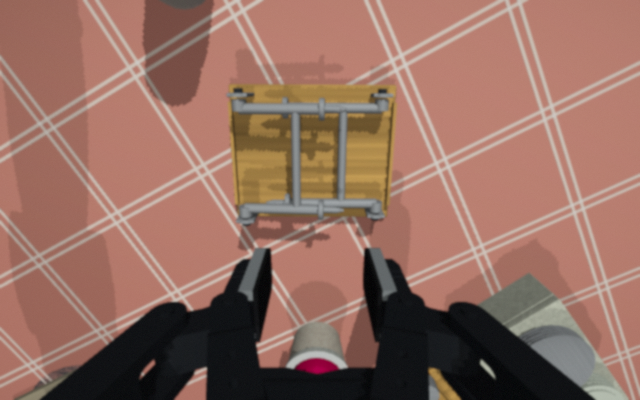

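The wrist view shows the stand with the upper bar at column 296 and the lower bar at 342 (rows about 107–206). The upper collars (-14 mm) are at column 321, so the orientation hypothesis holds. Against the prediction this is +3 columns and -4 rows, so I'm shifting the stand estimate by about (4.5, 2) mm.

```bash
sed -i 's/^S=np.array.*; SY/S=np.array([541.5,236.]); SY/' h.py
python3 - <<'E'
from h import *
plan([(st(18,0,100),-2.06,0,6),(st(18,0,31),-2.06,0,5)])
E
```

```text
[[-0.01, 0.79, -0.09, 0, 0, 0], [-0.01, 0.79, -0.1, 0, 0, 0], [-0.02, 0.79, -0.09, 0.01, 0.01, 0], [-0.01, 0.8, -0.1, 0, 0, 0], [-0.01, 0.79, -0.1, 0, 0, 0], [-0.01, 0.79, -0.09, 0, 0, 0], [0, 0.34, 0, 0, 0, 0], [0, 0.35, 0, 0, 0, 0], [0, 0.34, 0, 0, 0, 0], [0, 0.35, 0, 0, 0, 0], [0, 0.34, 0, 0, 0, 0]]
end [525.6 244.3  31.2] [-1.571 -0.    -2.06 ]
```

Call:
apply_moves(
  targets=[
    [-0.01,0.79,-0.09,0,0,0],
    [-0.01,0.79,-0.1,0,0,0],
    [-0.02,0.79,-0.09,0,0,0],
    [-0.01,0.8,-0.1,0,0,0],
    [-0.01,0.79,-0.1,0,0,0],
    [-0.01,0.79,-0.09,0,0,0],
    [0,0.34,0,0,0,0],
    [0,0.35,0,0,0,0],
    [0,0.34,0,0,0,0],
    [0,0.35,0,0,0,0],
    [0,0.34,0,0,0,0],
    [0,0,0,0,0,0],
  ],
)

```text
clock: 3.65
eef_pos: [526.2, 242.7, 30.6]
tool_rot: [-1.572, -0.002, -2.061]
force: [-0.4, 0.1, -0.5]
width: 42.9
```

Call:
apply_moves(
  targets=[
    [0,0,0,0,0,0],
    [0,0,0,0,0,0],
    [0,0,0,0,0,0],
    [0,0,0,0,0,0],
  ],
  jaw=-1,
)

```text
clock: 4.15
eef_pos: [524.5, 244.6, 31.7]
tool_rot: [-1.575, -0.001, -2.059]
force: [-4.6, 2.4, 0.2]
width: 8.0
```

```bash
cat >> h.py <<'E'
def arc(hx,hz,L,th0,th1,n,k,d,side,start=None,dt=0.,psi=-2.06):
    """side=+1: frame hinged at +x pointing -x. relative moves from present pose"""
    if start is None:
        s=read_state(); p=np.array(s["eef_pos"]); R=Ro.from_euler('xyz',s["tool_rot"])
    else: p,R=start
    def tcp(th):
        t=side*k*th
        b=np.array([hx-side*L*np.cos(th),hz+L*np.sin(th)])+d*np.array([-np.sin(t),-np.cos(t)])
        return st(b[0],0,b[1]),t
    o=p-tcp(th0)[0]; w=[]
    for th in np.linspace(th0,th1,n+1)[1:]:
        q,t=tcp(th); w.append((q+o,psi,t,1))
    return plan(w,(p,R))
E
python3 - <<'E'
from h import *
r=np.radians
arc(80,48,62,0,r(80),12,.6,16.3,1)
E
```

```text
[[0, -0.18, 0.02, 0.53, 0, 0], [0, -0.18, 0.01, 0.5, 0.01, 0], [0, -0.18, 0, 0.5, 0, 0], [0, -0.18, -0.01, 0.5, 0, 0], [0, -0.17, -0.01, 0.5, 0, 0], [0, -0.18, -0.03, 0.5, 0, 0], [0, -0.17, -0.03, 0.5, 0, 0], [0, -0.17, -0.04, 0.5, 0, 0.01], [0, -0.16, -0.04, 0.5, 0, 0], [0, -0.16, -0.06, 0.5, 0, 0], [0, -0.16, -0.06, 0.5, 0, 0], [0, -0.15, -0.07, 0.5, 0, 0]]
end [490.  263.   98.1] [-7.33e-01  1.00e-03 -2.06e+00]
```

Call:
apply_moves(
  targets=[
    [0,-0.18,0.02,0.5,0,0],
    [0,-0.18,0.01,0.5,0,0],
    [0,-0.18,0,0.5,0,0],
    [0,-0.18,-0.01,0.5,0,0],
    [0,-0.17,-0.01,0.5,0,0],
    [0,-0.18,-0.03,0.5,0,0],
  ],
)

```text
clock: 4.9
eef_pos: [517.9, 248.2, 72.2]
tool_rot: [-1.154, -0.001, -2.059]
force: [-3.0, 2.3, -15.8]
width: 7.8
```

Call:
apply_moves(
  targets=[
    [0,-0.17,-0.03,0.5,0,0],
    [0,-0.17,-0.04,0.5,0,0],
    [0,-0.16,-0.04,0.5,0,0],
    [0,-0.16,-0.06,0.5,0,0],
    [0,-0.16,-0.06,0.5,0,0],
    [0,-0.15,-0.07,0.5,0,0],
  ],
)

```text
clock: 5.65
eef_pos: [487.0, 264.6, 98.8]
tool_rot: [-0.748, -0.026, -2.08]
force: [-7.3, -10.5, -17.8]
width: 7.7
```

Run:
```python
from h import *
s=read_state();print(s["eef_pos"],s["tool_rot"],s["width"],s["force"])
a=snap("scene","s2.png");cv2.imwrite("pics/s2c.png",cv2.resize(a[90:260,300:500,::-1],(800,680),interpolation=3)[:600])
```

```text
[487.01869987 264.63946812  98.77915876] [-0.74765431 -0.02602496 -2.08000326] 7.664672345351763 [ -7.27587223 -10.45969164 -17.75764361]
```

View pics/s2c.png

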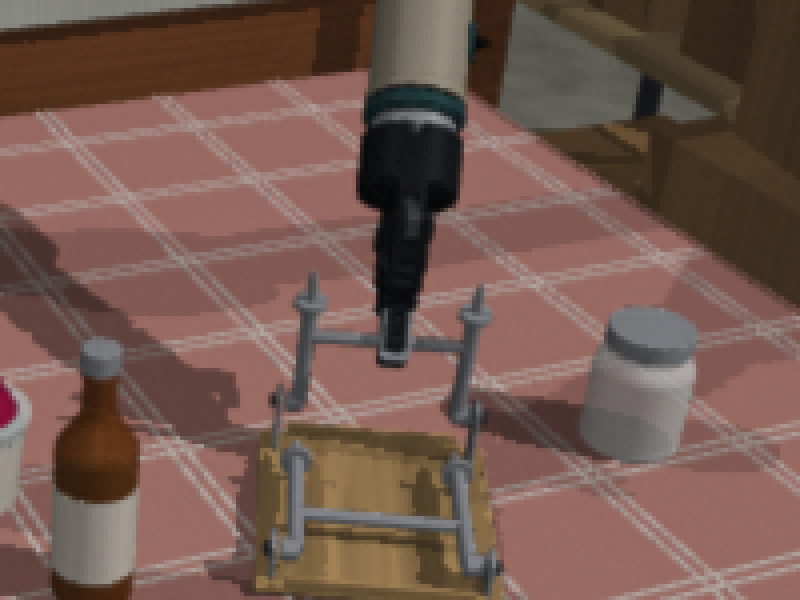

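The upper frame is gripped by its bar and stands at about 80°, with the lower frame still folded. I'll continue to the stop.

Run:
```python
from h import *
r=np.radians
arc(80,48,62,r(80),r(93),4,.6,16.3,1,psi=-2.08)
```

```text
[[0, -0.07, -0.04, 0.3, 0.17, 0.11], [0, -0.08, -0.03, 0.24, 0, 0], [0.01, -0.07, -0.04, 0.25, 0, 0], [0, -0.07, -0.04, 0.24, 0, 0]]
end [475.4 270.9 102. ] [-0.597 -0.    -2.081]
```

Call:
apply_moves(
  targets=[
    [0,-0.07,-0.04,0.25,0,0],
    [0,-0.08,-0.03,0.25,0,0],
    [0,-0.07,-0.04,0.25,0,0],
    [0,-0.07,-0.04,0.25,0,0],
    [0,0,0,0,0,0],
    [0,0,0,0,0,0],
  ],
)

```text
clock: 6.45
eef_pos: [479.8, 271.3, 103.3]
tool_rot: [-0.604, -0.023, -2.079]
force: [6.9, -11.5, -14.3]
width: 7.5
```

Run:
```python
from h import *
s=read_state();p=s["eef_pos"];R=Ro.from_euler('xyz',s["tool_rot"]);print(s["qpos"].round(2))
q=p+R.apply([0,-70,0])
P=plan([(q,-2.08,.967,3)])
P=plan([(st(-10,0,210),-2.06,0,9)],P)
P=plan([(st(-37,0,100),-2.06,0,4)],P)
P=plan([(st(-37,0,16),-2.06,0,6)],P)
```

```text
[-1.79  1.41  1.23  2.16 -1.09  0.27 -0.59]
[[0, -0.58, 0, 0, 0.05, 0.03], [0, -0.59, 0, 0, 0.04, 0.03], [-0.01, -0.58, 0, 0, 0.05, 0.03]]
end [429.9 300.2 143. ] [-0.604  0.    -2.08 ]
[[0, 0.21, 0.37, -0.77, -0.01, 0.01], [0.01, 0.17, 0.39, -0.77, -0.02, 0], [0.01, 0.13, 0.41, -0.77, -0.01, 0.01], [0, 0.08, 0.42, -0.77, -0.02, 0.01], [0.01, 0.04, 0.43, -0.77, -0.01, 0.01], [0.01, -0.01, 0.43, -0.77, -0.02, 0], [0.01, -0.05, 0.42, -0.77, -0.01, 0.01], [0.01, -0.1, 0.42, -0.77, -0.02, 0.01], [0.01, -0.15, 0.4, -0.77, -0.01, 0.01]]
end [550.4 231.3 210.1] [-1.571  0.    -2.06 ]
[[0, 0.69, 0.17, 0, 0, 0], [0, 0.69, 0.17, 0, 0, 0], [0, 0.68, 0.17, 0, 0, 0], [0, 0.69, 0.17, 0, 0, 0]]
end [574.4 218.6 100.1] [-1.571  0.    -2.06 ]
[[0, 0.35, 0, 0, 0, 0], [0, 0.35, 0, 0, 0, 0], [0, 0.35, 0, 0, 0, 0], [0, 0.35, 0, 0, 0, 0], [0, 0.35, 0, 0, 0, 0], [0, 0.35, 0, 0, 0, 0]]
end [574.3 218.6  16.1] [-1.571  0.    -2.06 ]
```

Run:
```python
from h import *
s=read_state();p=s["eef_pos"];R=Ro.from_euler('xyz',s["tool_rot"])
q=p+R.apply([0,-34,0])
P=plan([(q,-2.079,.967,2)])
P=plan([(q+[0,0,90],-2.06,.45,4),(st(-10,0,225),-2.06,0,6)],P)
P=plan([(st(-37,0,100),-2.06,0,5)],P)
P=plan([(st(-37,0,16),-2.06,0,5)],P)
```

```text
[[0, -0.42, 0, 0, 0.07, 0.05], [0, -0.43, 0, 0, 0.07, 0.04]]
end [455.5 285.2 122.6] [-0.604  0.    -2.08 ]
[[0, -0.32, 0.46, -0.93, -0.03, 0.02], [0, -0.38, 0.42, -0.92, -0.02, 0.03], [0, -0.42, 0.37, -0.93, -0.03, 0.02], [0, -0.47, 0.3, -0.92, -0.03, 0.02], [0.01, 0.15, 0.43, -0.54, 0, 0], [0.02, 0.12, 0.44, -0.54, 0, 0], [0.01, 0.08, 0.45, -0.53, 0, 0], [0.01, 0.05, 0.46, -0.54, 0, 0], [0.01, 0.02, 0.46, -0.54, 0, 0], [0.02, -0.02, 0.45, -0.54, 0, 0]]
end [550.1 231.3 225. ] [-1.571 -0.    -2.06 ]
[[0, 0.62, 0.14, 0, 0, 0], [0, 0.63, 0.13, 0, 0, 0], [0, 0.62, 0.14, 0, 0, 0], [0, 0.63, 0.13, 0, 0, 0], [0, 0.62, 0.14, 0, 0, 0]]
end [574.1 218.5 100.2] [-1.571 -0.    -2.06 ]
[[0, 0.42, 0, 0, 0, 0], [0, 0.42, 0, 0, 0, 0], [0, 0.42, 0, 0, 0, 0], [0, 0.42, 0, 0, 0, 0], [-0.01, 0.42, 0, 0, 0, 0]]
end [574.2 218.8  16.2] [-1.571 -0.    -2.06 ]
```

Call:
apply_moves(
  targets=[
    [0,0,0,0,0,0],
    [0,0,0,0,0,0],
    [0,0,0,0,0,0],
  ],
  jaw=-0.1,
)

```text
clock: 6.82
eef_pos: [483.2, 277.4, 107.7]
tool_rot: [-0.597, -0.012, -2.07]
force: [0.0, -0.2, 0.1]
width: 38.8
```

Call:
apply_moves(
  targets=[
    [0,-0.42,0,0,0,0],
    [0,-0.43,0,0,0,0],
    [0,-0.32,0.46,-0.93,0,0],
    [0,-0.38,0.42,-0.92,0,0],
    [0,-0.42,0.37,-0.93,0,0],
    [0,-0.47,0.3,-0.92,0,0],
    [0,0.15,0.43,-0.54,0,0],
    [0,0.12,0.44,-0.54,0,0],
    [0,0.08,0.45,-0.53,0,0],
    [0,0.05,0.46,-0.54,0,0],
    [0,0.02,0.46,-0.54,0,0],
    [0,0,0.45,-0.54,0,0],
  ],
)

```text
clock: 8.32
eef_pos: [554.8, 239.0, 229.5]
tool_rot: [-1.566, -0.012, -2.071]
force: [-0.2, 0.7, -0.1]
width: 38.5
```

Run:
```python
from h import *
s=read_state();print(s["qpos"].round(2))
P=plan([(st(-37,0,100),-2.06,0,5)])
P=plan([(st(-37,0,16),-2.06,0,5)],P)
```

```text
[-1.02  0.78  1.03  1.66 -0.71  1.13 -0.3 ]
[[0.04, 0.65, 0.13, -0.01, -0.02, 0.02], [0.03, 0.65, 0.13, 0, -0.01, 0.02], [0.04, 0.64, 0.13, -0.01, -0.02, 0.01], [0.04, 0.65, 0.14, -0.01, -0.01, 0.02], [0.04, 0.65, 0.13, 0, -0.02, 0.02]]
end [574.3 218.8 100. ] [-1.571  0.    -2.06 ]
[[0, 0.42, 0, 0, 0, 0], [0, 0.42, 0, 0, 0, 0], [0, 0.42, 0, 0, 0, 0], [0, 0.42, 0, 0, 0, 0], [0.01, 0.42, 0, 0, 0, 0]]
end [574.1 218.5  16. ] [-1.571  0.    -2.06 ]
```

Call:
apply_moves(
  targets=[
    [0.04,0.65,0.13,0,-0.02,0.02],
    [0.03,0.65,0.13,0,-0.01,0.02],
    [0.04,0.64,0.13,0,-0.02,0.01],
    [0.04,0.65,0.14,-0.01,-0.01,0.02],
    [0.04,0.65,0.13,0,-0.02,0.02],
    [0,0.42,0,0,0,0],
    [0,0.42,0,0,0,0],
    [0,0.42,0,0,0,0],
    [0,0.42,0,0,0,0],
    [0,0.42,0,0,0,0],
    [0,0,0,0,0,0],
  ],
)

```text
clock: 9.7
eef_pos: [573.0, 218.3, 13.7]
tool_rot: [-1.568, -0.003, -2.06]
force: [0.5, -0.7, -0.2]
width: 38.3
```

Call:
apply_moves(
  targets=[
    [0,0,0,0,0,0],
    [0,0,0,0,0,0],
    [0,0,0,0,0,0],
    [0,0,0,0,0,0],
  ],
  jaw=-1,
)

```text
clock: 10.2
eef_pos: [572.4, 219.5, 15.9]
tool_rot: [-1.57, -0.001, -2.059]
force: [-5.2, 1.3, 6.6]
width: 7.5
```

Run:
```python
from h import *
r=np.radians
s=read_state();print(s["qpos"].round(2))
arc(-80,28,44,0,r(65),12,.4,12.5,-1)
```

```text
[-0.85  1.02  0.77  1.78 -1.    0.78 -0.04]
[[0, -0.1, -0.01, -0.28, 0, 0.01], [0, -0.11, 0, -0.27, 0, 0], [0, -0.1, 0.01, -0.27, 0, 0], [0, -0.1, 0.01, -0.27, 0, 0], [0, -0.1, 0.01, -0.27, 0, 0], [0, -0.1, 0.03, -0.27, 0, 0], [0, -0.1, 0.02, -0.27, 0, 0], [0, -0.09, 0.04, -0.27, 0, 0], [0, -0.09, 0.03, -0.27, 0.01, 0], [0, -0.09, 0.05, -0.27, 0, 0], [0, -0.09, 0.05, -0.27, 0, 0], [0, -0.08, 0.05, -0.28, 0, 0]]
end [590.1 210.1  57. ] [-2.025  0.    -2.061]
```

Call:
apply_moves(
  targets=[
    [0,-0.11,-0.01,-0.28,0,0],
    [0,-0.11,0,-0.27,0,0],
    [0,-0.1,0.01,-0.27,0,0],
    [0,-0.1,0.01,-0.27,0,0],
    [0,-0.1,0.01,-0.27,0,0],
    [0,-0.1,0.03,-0.27,0,0],
  ],
)

```text
clock: 10.95
eef_pos: [574.7, 218.2, 37.9]
tool_rot: [-1.801, -0.003, -2.059]
force: [-4.8, 2.4, 0.8]
width: 7.4
```

Call:
apply_moves(
  targets=[
    [0,-0.1,0.02,-0.27,0,0],
    [0,-0.09,0.04,-0.27,0,0],
    [0,-0.09,0.03,-0.27,0,0],
    [0,-0.09,0.05,-0.27,0,0],
    [0,-0.09,0.05,-0.27,0,0],
    [0,-0.08,0.05,-0.28,0,0],
  ],
)

```text
clock: 11.7
eef_pos: [586.6, 211.8, 56.6]
tool_rot: [-2.035, -0.003, -2.059]
force: [-11.4, 4.5, -4.2]
width: 7.4
```

Run:
```python
from h import *
r=np.radians
s=read_state();print(s["qpos"].round(2))
arc(-80,28,44,r(65),r(95),6,.4,12.5,-1)
```

```text
[-0.55  1.1   0.68  1.38 -0.85  1.39 -0.13]
[[0, -0.07, 0.05, -0.18, 0, 0.02], [0, -0.07, 0.06, -0.25, 0, 0], [0, -0.07, 0.06, -0.25, 0, 0], [0, -0.06, 0.06, -0.25, 0, 0], [0, -0.05, 0.07, -0.25, 0, 0], [0, -0.06, 0.07, -0.25, 0, 0]]
end [604.6 202.2  61.9] [-2.234e+00 -1.000e-03 -2.060e+00]
```

Call:
apply_moves(
  targets=[
    [0,-0.07,0.05,-0.2,0,0],
    [0,-0.07,0.06,-0.25,0,0],
    [0,-0.07,0.06,-0.25,0,0],
    [0,-0.06,0.06,-0.25,0,0],
    [0,-0.05,0.07,-0.25,0,0],
    [0,-0.06,0.07,-0.25,0,0],
    [0,0,0,0,0,0],
  ],
)

```text
clock: 12.58
eef_pos: [606.7, 201.0, 65.5]
tool_rot: [-2.235, -0.001, -2.059]
force: [-8.5, 1.4, 11.1]
width: 7.2
```

Run:
```python
from h import *
s=read_state();print(s["qpos"].round(2))
p=s["eef_pos"]-np.r_[S,0]; c,q=np.cos(SY),np.sin(SY)
print("stand frame tcp",p[0]*c+p[1]*q,-p[0]*q+p[1]*c,p[2])
a=snap("scene","s3.png");cv2.imwrite("pics/s3c.png",cv2.resize(a[100:250,320:480,::-1],(640,600),interpolation=3)[:600])
```

```text
[-0.41  1.2   0.62  1.13 -0.84  1.66 -0.19]
stand frame tcp -73.98189223362719 0.2732274076515324 65.54669182978391
```

View pics/s3c.png

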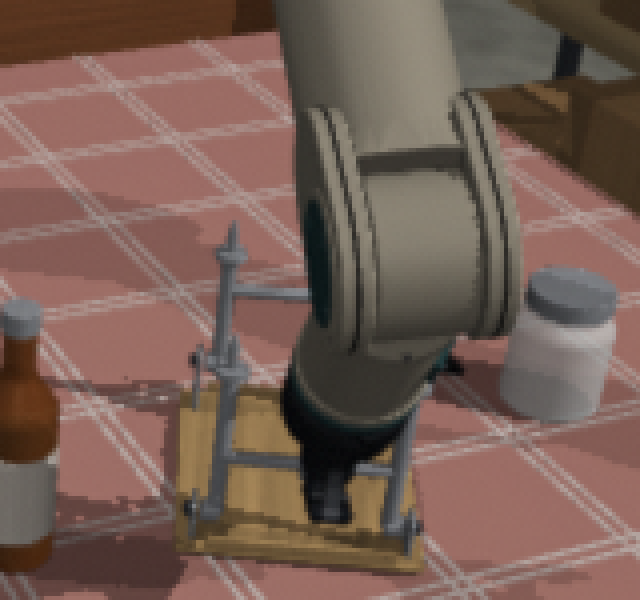

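Call:
apply_moves(
  targets=[
    [0,-0.06,0.08,0,0,0],
    [0,-0.06,0.08,0,0,0],
    [0,0,0,0,0,0],
  ],
)

```text
clock: 13.0
eef_pos: [607.0, 200.9, 65.7]
tool_rot: [-2.252, -0.004, -2.056]
force: [-26.4, 6.1, 10.1]
width: 7.5
```

Call:
apply_moves(
  targets=[
    [0,0,0,0,0,0],
    [0,0,0,0,0,0],
    [0,-0.5,0,0,0,0],
    [0,-0.6,0,0,0,0],
    [0,-0.8,0,0,0,0],
    [0,-0.9,0,0.3,0,0],
    [0,-0.9,0,0.5,0,0],
    [0,-0.7,-0.4,0.9,0,0],
    [0,-0.7,-0.5,0.9,0,0],
    [0,-0.5,-0.5,0.9,0,0],
    [0,-0.4,-0.5,0.9,0,0],
  ],
  jaw=-0.1,
)

```text
clock: 14.38
eef_pos: [663.4, 171.4, 294.2]
tool_rot: [-1.601, 0.003, -2.06]
force: [0.3, 1.7, -1.2]
width: 38.2
```

Run:
```python
from h import *
s=read_state();print(s["qpos"].round(2))
plan([(st(0,-12,300),-2.06,0,4)])
```

```text
[-0.71  0.79  0.91  1.31 -0.63  1.35 -0.29]
[[-0.07, -0.01, -0.86, 0.05, 0, 0], [-0.08, -0.02, -0.87, 0.06, 0, -0.01], [-0.07, -0.02, -0.86, 0.05, 0, 0], [-0.07, -0.03, -0.86, 0.06, 0, -0.01]]
end [547.2 246.5 300.1] [-1.571 -0.    -2.06 ]
```

Call:
apply_moves(
  targets=[
    [-0.07,-0.01,-0.86,0.05,0,0],
    [-0.08,-0.02,-0.87,0.06,0,0],
    [-0.07,-0.02,-0.86,0.05,0,0],
    [-0.07,-0.03,-0.86,0.06,0,0],
    [0,0,0,0,0,0],
    [0,0,0,0,0,0],
  ],
  jaw=1,
)

```text
clock: 15.12
eef_pos: [547.1, 246.4, 298.9]
tool_rot: [-1.577, 0.0, -2.06]
force: [0.5, -0.1, 0.0]
width: 85.4
```

Run:
```python
from h import *
s=read_state();print(s["eef_pos"],s["tool_rot"])
c=calibration("wrist");M=np.array(c["world_from_camera"]);print(np.round(M,4).tolist())
import json;json.dump({k:np.array(v).tolist() for k,v in c.items()},open("cw2.json","w"))
im=snap("wrist","w2.png")
P=proj("wrist",[st(a*80,b*58,z) for z in(142,166) for a in(1,-1) for b in(1,-1)],c);print(P.round(1).tolist())
x0,y0=np.maximum(P.min(0)-25,0).astype(int);x1,y1=(P.max(0)+25).astype(int)
k=min(800/(x1-x0),600/(y1-y0));print(x0,y0,x1,y1,k)
cv2.imwrite("pics/w2c.png",cv2.resize(im[y0:y1,x0:x1,::-1],None,fx=k,fy=k,interpolation=3)[:600,:800])
```

```text
[547.10881988 246.37458354 298.889074  ] [-1.57685832e+00  4.35947044e-04 -2.06002621e+00]
[[0.8821, -0.4467, -0.1494, 586.5648], [-0.471, -0.84, -0.2693, 315.8464], [-0.0052, 0.3079, -0.9514, 442.235], [0.0, 0.0, 0.0, 1.0]]
[[235.1, 248.0], [224.9, 128.1], [398.4, 248.1], [408.0, 127.8], [228.9, 259.9], [217.1, 131.5], [404.3, 260.0], [415.4, 131.2]]
192 102 440 285 3.225806451612903
```

View pics/w2c.png

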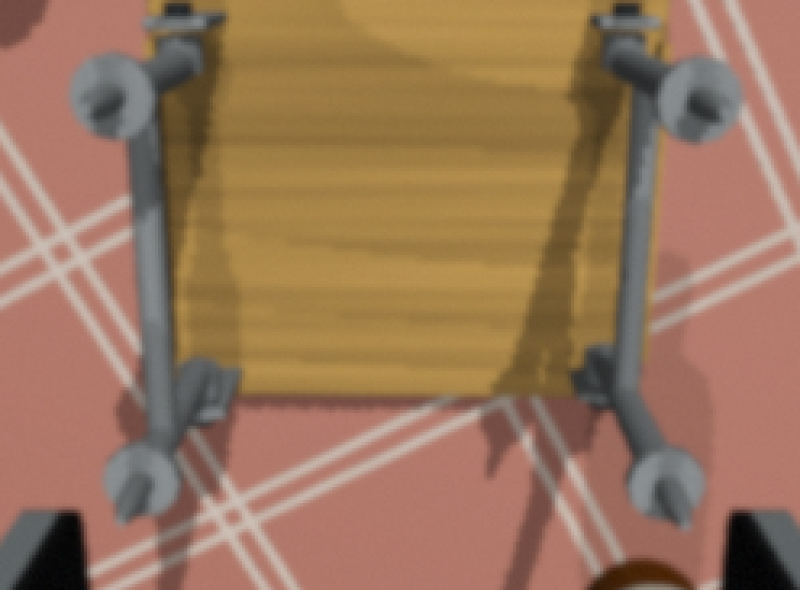

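All four posts stand upright. The collar centres in the crop are (112,97), (700,98), (141,482) and (666,487). I'll refit the stand from these.

```bash
cat > fit2.py <<'E'
from h import *
import json
from scipy.optimize import least_squares
c=json.load(open("cw2.json"))
k=3.2258; o=np.array([(112,97),(700,98),(141,482),(666,487)]); o=(o+.5)/k-.5+[192,102]
L=[(80,-58),(-80,-58),(80,58),(-80,58)]
def r(p): return (proj("wrist",[st(x,y,142+p[3],p[:2],p[2]) for x,y in L],c)-o).ravel()
for z in(0,1):
    f=(lambda p:r(p)) if z else (lambda p:r(np.r_[p,0]))
    s=least_squares(f,[541,236,SY]+[0]*z);print(s.x.round(4),s.fun.round(1))
E
python3 fit2.py
python3 - <<'E'
from h import *
# move to look at the tray: tray frame yaw .18 -> psi -1.39, end at front
plan([((500,60,330),-1.8,0,6),((560,-190,330),-1.39,0,7)])
E
```

```text
[540.2437 232.5278   2.6466] [-0.1 -0.  -0.   0.6  0.1 -0.1  0.1 -0.6]
[5.403033e+02 2.326354e+02 2.646600e+00 4.883000e-01] [-0.3 -0.1  0.1  0.6 -0.  -0.   0.3 -0.5]
[[0.78, -0.13, 0.19, 0.01, -0.31, 0], [0.78, -0.13, 0.16, 0, -0.31, 0], [0.79, -0.14, 0.12, 0.01, -0.31, 0], [0.79, -0.13, 0.09, 0.01, -0.32, 0], [0.8, -0.13, 0.05, 0.01, -0.31, 0], [0.8, -0.13, 0.02, 0, -0.31, 0], [0.82, 0, 0.41, 0, -0.42, 0], [0.84, 0, 0.36, 0, -0.42, 0], [0.87, 0, 0.32, 0, -0.42, 0], [0.88, 0, 0.26, 0, -0.42, 0], [0.89, 0, 0.21, 0, -0.42, 0], [0.91, 0, 0.15, 0, -0.42, -0.01], [0.91, 0, 0.11, 0, -0.42, 0]]
end [ 560.2 -190.1  329.9] [-1.571e+00 -1.000e-03 -1.389e+00]
```

Call:
apply_moves(
  targets=[
    [0.78,-0.13,0.19,0,-0.31,0],
    [0.78,-0.13,0.16,0,-0.31,0],
    [0.79,-0.14,0.12,0,-0.31,0],
    [0.79,-0.13,0.09,0,-0.32,0],
    [0.8,-0.13,0.05,0,-0.31,0],
    [0.8,-0.13,0.02,0,-0.31,0],
    [0.82,0,0.41,0,-0.42,0],
    [0.84,0,0.36,0,-0.42,0],
    [0.87,0,0.32,0,-0.42,0],
    [0.88,0,0.26,0,-0.42,0],
    [0.89,0,0.21,0,-0.42,0],
    [0.91,0,0.15,0,-0.42,0],
  ],
)

```text
clock: 16.68
eef_pos: [551.2, -156.7, 328.4]
tool_rot: [-1.578, 0.003, -1.448]
force: [-0.0, 0.1, 0.0]
width: 85.3
```

Call:
apply_moves(
  targets=[
    [0.5,0,0,0,-0.42,0],
    [0,0,0,0,0,0],
    [0,0,0,0,0,0],
  ],
  jaw=0,
)

```text
clock: 17.05
eef_pos: [553.3, -173.2, 328.0]
tool_rot: [-1.578, 0.005, -1.39]
force: [-0.4, -0.9, 0.2]
width: 42.6
```

```bash
sed -i 's/^S=np.array.*/S=np.array([539.,233.2]); SY=2.6466/' h.py
python3 - <<'E'
from h import *
import json
s=read_state();print(s["eef_pos"],s["tool_rot"],s["qpos"].round(2))
c=calibration("wrist")
json.dump({k:np.array(v).tolist() for k,v in c.items()},open("cw3.json","w"))
im=snap("wrist","w3.png")
print(proj("wrist",[(517,-139,20),(543,-286,20),(582,-93,66),(623,-304,66),(533,12,190)],c).round(0).tolist())
E
```

```text
[ 553.30963865 -173.1950695   328.01497569] [-1.5779932   0.00474332 -1.38976835] [-0.23  0.54  0.79  1.59 -0.4   1.19  0.83]
[[295.0, 120.0], [296.0, 226.0], [354.0, 93.0], [351.0, 261.0], [335.0, -74.0]]
```

View pics/w3.png

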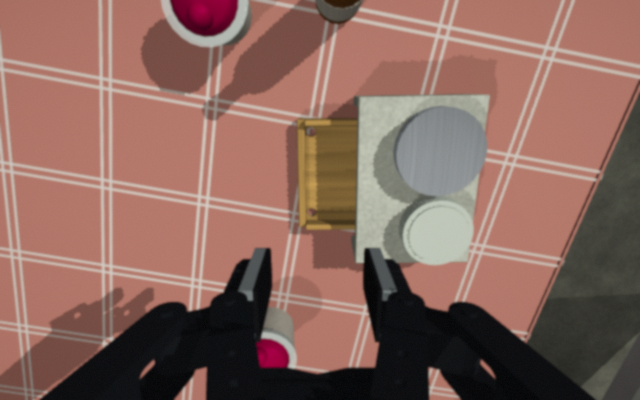

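Run:
```python
from h import *
import json
c=json.load(open("cw3.json"))
for n,u,v,z in [("outL",299,120,20),("outR",301,228,20),("innL",307,130,20),("innR",309,217,20),("riserFL",356,97,66),("riserFR",356,263,66),("holeL",311,132,8),("holeR",313,212,8)]: print(n,ray("w",u,v,z,c).round(1))
```

```text
outL [ 522.5 -138.6   20. ]
outR [ 550.2 -288.5   20. ]
innL [ 535.  -149.4   20. ]
innR [ 558.6 -269.7   20. ]
riserFL [584.7 -96.9  66. ]
riserFR [ 630.1 -305.5   66. ]
holeL [ 540.6 -152.5    8. ]
holeR [ 563.4 -265.5    8. ]
```

The wrist view shows the tray's front rim with its outer edge at (299,120)–(301,228), and the riser front at column 356 (rows 97–263). Measured tray width is 152 mm and riser width 213 mm, both matching. The tray centre is about (633,-195) with yaw about 0.19.

Run:
```python
from h import *
P=plan([((541,-212.7,100),-1.38,0,7),((541,-212.7,13),-1.38,0,5)])
```

```text
[[0.14, 0.81, -0.06, 0.01, -0.01, -0.01], [0.13, 0.82, -0.07, 0, -0.01, 0], [0.14, 0.81, -0.06, 0.01, -0.01, -0.01], [0.13, 0.82, -0.07, 0.01, 0, 0], [0.14, 0.81, -0.07, 0.01, -0.01, -0.01], [0.13, 0.81, -0.07, 0, -0.01, 0], [0.13, 0.82, -0.07, 0.01, -0.01, -0.01], [0, 0.43, 0, 0, 0, 0], [0, 0.44, 0, 0, 0, 0], [0, 0.43, 0, 0, 0, 0], [0, 0.44, 0, 0, 0, 0], [0, 0.43, 0, 0, 0, 0]]
end [ 540.8 -212.7   13.2] [-1.571e+00 -1.000e-03 -1.380e+00]
```

Call:
apply_moves(
  targets=[
    [0.14,0.81,-0.06,0.01,-0.01,-0.01],
    [0.13,0.82,-0.07,0,-0.01,0],
    [0.14,0.81,-0.06,0.01,-0.01,-0.01],
    [0.13,0.82,-0.07,0.01,0,0],
    [0.14,0.81,-0.07,0.01,-0.01,-0.01],
    [0.13,0.81,-0.07,0,-0.01,0],
    [0.13,0.82,-0.07,0.01,-0.01,-0.01],
    [0,0.43,0,0,0,0],
    [0,0.44,0,0,0,0],
    [0,0.43,0,0,0,0],
    [0,0.44,0,0,0,0],
    [0,0.43,0,0,0,0],
  ],
)

```text
clock: 18.6
eef_pos: [541.0, -213.7, 12.4]
tool_rot: [-1.571, -0.002, -1.38]
force: [-0.6, 0.2, -0.0]
width: 42.4
```

Call:
apply_moves(
  targets=[
    [0,0,0,0,0,0],
    [0,0,0,0,0,0],
    [0,0,0,0,0,0],
    [0,0,0,0,0,0],
  ],
  jaw=-1,
)

```text
clock: 19.1
eef_pos: [540.8, -214.0, 13.6]
tool_rot: [-1.571, -0.002, -1.38]
force: [-0.6, 0.3, -2.1]
width: 7.5
```

Call:
apply_moves(
  targets=[
    [0,0,-0.3,0,0,0],
    [0,0,-0.4,0,0,0],
    [0,0,-0.4,0,0,0],
    [0,0,-0.4,0,0,0],
    [0,0,-0.4,0,0,0],
    [0,0,-0.4,0,0,0],
    [0,0,-0.4,0,0,0],
    [0,0,-0.4,0,0,0],
    [0,0,-0.4,0,0,0],
    [0,0,0,0,0,0],
  ],
)

```text
clock: 20.35
eef_pos: [400.7, -240.8, 13.4]
tool_rot: [-1.573, -0.0, -1.383]
force: [-2.7, 0.0, 0.2]
width: 7.6
```

Run:
```python
from h import *
s=read_state();print(s["eef_pos"],s["tool_rot"],s["width"],s["force"],s["qpos"].round(2))
p=s["eef_pos"]; d=np.array([np.cos(.19),np.sin(.19)])
ctr=p[:2]+93*d; print("centre",ctr)
P=plan([(np.r_[p[:2],150],-1.38,0,4),(np.r_[ctr-60*d,260],-1.38,0,4)])
```

```text
[ 400.65030516 -240.77490012   13.39913159] [-1.57332546e+00 -2.73420776e-04 -1.38265213e+00] 7.572323344749832 [-2.68779327  0.03710255  0.15749651] [ 0.29  0.8   0.29  2.17 -0.82  0.28  1.48]
centre [ 491.97669903 -223.21102288]
[[0, -0.85, 0, 0, 0, 0], [0, -0.86, 0, 0.01, -0.01, 0], [0, -0.85, -0.01, 0, 0, 0], [0, -0.86, 0, 0.01, -0.01, 0], [0, -0.69, 0.21, 0, 0, 0], [0, -0.68, 0.2, 0, 0, 0], [0, -0.69, 0.21, 0, 0, 0], [0, -0.68, 0.21, 0, 0, 0]]
end [ 433.1 -234.4  259.8] [-1.571 -0.    -1.38 ]
```

Call:
apply_moves(
  targets=[
    [0,0,0,0,0,0],
    [0,0,0,0,0,0],
    [0,0,0,0,0,0],
    [0,-0.5,0,0,0,0],
    [0,-0.85,0,0,0,0],
    [0,-0.85,0,0,0,0],
    [0,-0.85,0,0,0,0],
    [0,-0.85,0.5,0,0,0],
    [0,-0.85,0.5,0,0,0],
    [0,-0.85,0.5,0,0,0],
    [0,0,0,0,0,0],
    [0,0,0,0,0,0],
  ],
  jaw=0,
)

```text
clock: 21.85
eef_pos: [461.4, -228.0, 236.6]
tool_rot: [-1.572, -0.0, -1.38]
force: [-0.4, -1.1, -0.5]
width: 42.3
```

Run:
```python
from h import *
import json
s=read_state();print(s["eef_pos"],s["tool_rot"])
c=calibration("wrist")
json.dump({k:np.array(v).tolist() for k,v in c.items()},open("cw4.json","w"))
im=snap("wrist","w4.png"); cv2.imwrite("pics/w4c.png",cv2.resize(im[40:360,180:580,::-1],(750,600),interpolation=3))
```

```text
[ 461.40913436 -228.03784873  236.63058119] [-1.57235244e+00 -3.43368533e-04 -1.37962112e+00]
```

View pics/w4c.png

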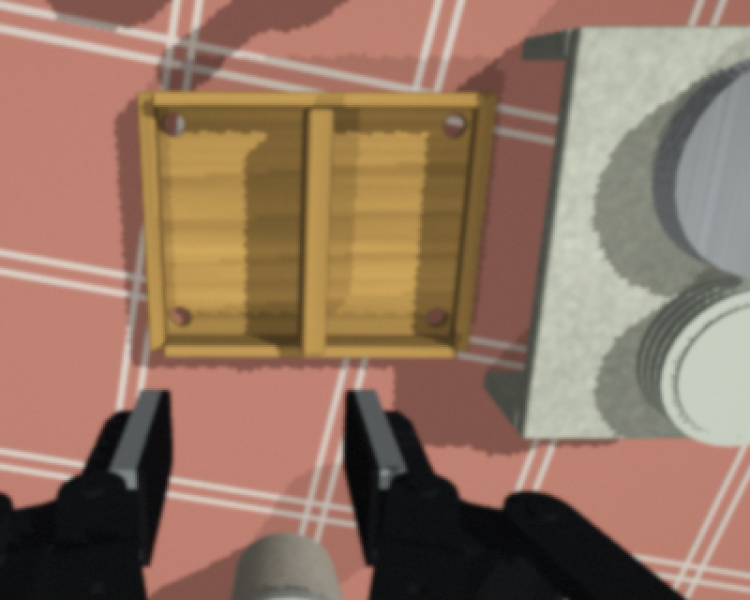

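The tray is fully clear of the riser. Its holes in the crop are at (172,124), (454,126), (179,317) and (436,317), and the divider top runs from about (320,108) to (314,354).

Run:
```python
from h import *
import json
from scipy.optimize import least_squares
c=json.load(open("cw4.json"))
o=(np.array([(172,124),(454,126),(179,317),(436,317)])+.5)/1.875-.5+[180,40]
L=[(-80,58),(80,58),(-80,-58),(80,-58)]
s=least_squares(lambda p:(proj("w",[st(x,y,8,p[:2],p[2]) for x,y in L],c)-o).ravel(),[492,-223,.19])
print(s.x.round(3),s.fun.round(1))
d=(np.array([(321,108),(314.5,354)])+.5)/1.875-.5+[180,40]
a,b=[ray("w",*q,46,c) for q in d];print(a,b,(a+b)/2,np.arctan2(-(b-a)[0]*-1,-(b-a)[1]))
x,y,t=s.x
P=plan([((x,y,110),t-np.pi/2,0,4),((x,y,15),t-np.pi/2,0,5)])
```

```text
[ 4.93175e+02 -2.20447e+02  1.87000e-01] [-0.1  0.1  0.2 -0.4 -0.  -0.1 -0.1  0.4]
[ 481.0942011  -153.35414518   46.        ] [ 506.94410933 -285.42028069   46.        ] [ 494.01915522 -219.38721293   46.        ] 0.19329084080772774
[[-0.01, 0.79, 0.21, 0, 0.01, 0], [-0.01, 0.79, 0.21, 0.01, 0, 0], [-0.01, 0.79, 0.2, 0, 0.01, 0], [-0.01, 0.79, 0.21, 0.01, 0.01, 0], [0, 0.47, 0, 0, 0, 0], [0, 0.48, 0, 0, 0, 0], [0, 0.47, 0, 0, 0, 0], [0, 0.48, 0, 0, 0, 0], [0.01, 0.47, 0, 0, 0, 0]]
end [ 493.2 -220.6   15.1] [-1.57   0.    -1.384]
```

Call:
apply_moves(
  targets=[
    [-0.01,0.79,0.21,0,0.01,0],
    [-0.01,0.79,0.21,0,0,0],
    [-0.01,0.79,0.2,0,0.01,0],
    [-0.01,0.79,0.21,0.01,0.01,0],
    [0,0.47,0,0,0,0],
    [0,0.48,0,0,0,0],
    [0,0.47,0,0,0,0],
    [0,0.48,0,0,0,0],
    [0,0.47,0,0,0,0],
    [0,0,0,0,0,0],
  ],
)

```text
clock: 23.15
eef_pos: [492.2, -220.7, 14.3]
tool_rot: [-1.574, 0.001, -1.386]
force: [-0.9, -0.1, -0.2]
width: 42.7
```

Call:
apply_moves(
  targets=[
    [0,0,0,0,0,0],
    [0,0,0,0,0,0],
    [0,0,0,0,0,0],
    [0,0,0,0,0,0],
  ],
  jaw=-1,
)

```text
clock: 23.65
eef_pos: [494.6, -221.5, 16.7]
tool_rot: [-1.569, -0.002, -1.384]
force: [-1.3, 0.5, 5.5]
width: 13.2
```

Run:
```python
from h import *
s=read_state();p=s["eef_pos"];print(p,s["tool_rot"],s["width"],s["force"],s["qpos"].round(2))
R=Ro.from_euler('xyz',s["tool_rot"]);print("tray in tool",R.inv().apply(np.r_[493.2,-220.5,15]-p).round(1))
```

```text
[ 494.60161998 -221.48190257   16.72371911] [-1.56938132 -0.00198767 -1.38439809] 13.208996194542047 [-1.34817007  0.51700098  5.45401847] [ 0.09  0.86  0.44  1.98 -0.78  0.47  1.29]
tray in tool [-1.2  1.7 -1.2]
```

Run:
```python
from h import *
s=read_state();p=s["eef_pos"]
P=plan([(p+[0,0,30],-1.384,0,3),(p+[0,0,240],-1.384,0,7)])
P=plan([(st(0,1.2,256),SY-1.5*np.pi,0,14)],P)
```

```text
[[0, -0.25, 0, 0, 0, 0], [0, -0.25, 0, -0.01, 0, 0.01], [0, -0.25, 0, 0, 0, 0], [0, -0.75, 0, 0, 0, 0], [0, -0.75, 0, 0, 0, 0], [0, -0.75, 0, 0, 0, 0], [0, -0.75, 0, 0, 0, 0], [0, -0.75, 0, 0, 0, 0], [0, -0.75, 0, 0, 0, 0], [0, -0.75, 0, 0, 0, 0]]
end [ 494.5 -221.3  256.7] [-1.571e+00 -1.000e-03 -1.384e+00]
[[-0.78, 0, 0.23, 0, 0.35, 0], [-0.79, 0, 0.19, 0, 0.35, 0], [-0.8, 0, 0.15, 0, 0.35, 0], [-0.81, 0, 0.11, 0, 0.34, 0], [-0.81, 0, 0.07, 0, 0.35, 0], [-0.81, 0.01, 0.03, 0, 0.35, 0], [-0.81, 0, -0.01, 0, 0.35, 0], [-0.82, 0, -0.04, 0, 0.35, 0], [-0.81, 0, -0.09, 0, 0.35, 0], [-0.8, 0, -0.13, 0, 0.35, 0], [-0.8, 0, -0.16, 0, 0.34, 0], [-0.78, 0, -0.2, 0, 0.35, 0], [-0.78, 0, -0.24, 0, 0.35, 0], [-0.76, 0, -0.28, 0, 0.35, 0]]
end [538.5 231.9 256.1] [-1.57  -0.    -2.066]
```

Call:
apply_moves(
  targets=[
    [0,-0.25,0,0,0,0],
    [0,-0.25,0,0,0,0],
    [0,-0.25,0,0,0,0],
    [0,-0.75,0,0,0,0],
    [0,-0.75,0,0,0,0],
    [0,-0.75,0,0,0,0],
    [0,-0.75,0,0,0,0],
    [0,-0.75,0,0,0,0],
    [0,-0.75,0,0,0,0],
    [0,-0.75,0,0,0,0],
    [0,0,0,0,0,0],
  ],
)

```text
clock: 25.02
eef_pos: [495.3, -221.5, 258.2]
tool_rot: [-1.566, -0.004, -1.384]
force: [0.0, -0.2, -5.2]
width: 13.3
```

Call:
apply_moves(
  targets=[
    [-0.78,0,0.23,0,0.35,0],
    [-0.79,0,0.19,0,0.35,0],
    [-0.8,0,0.15,0,0.35,0],
    [-0.81,0,0.11,0,0.34,0],
    [-0.81,0,0.07,0,0.35,0],
    [-0.81,0,0.03,0,0.35,0],
    [-0.81,0,-0.01,0,0.35,0],
    [-0.82,0,-0.04,0,0.35,0],
    [-0.81,0,-0.09,0,0.35,0],
    [-0.8,0,-0.13,0,0.35,0],
    [-0.8,0,-0.16,0,0.34,0],
    [-0.78,0,-0.2,0,0.35,0],
  ],
)

```text
clock: 26.52
eef_pos: [530.8, 168.8, 254.0]
tool_rot: [-1.571, -0.002, -1.969]
force: [0.7, -0.9, -4.3]
width: 13.3
```

Call:
apply_moves(
  targets=[
    [-0.78,0,-0.24,0,0.35,0],
    [-0.76,0,-0.28,0,0.35,0],
    [0,0,0,0,0,0],
    [0,0,0,0,0,0],
  ],
)

```text
clock: 27.02
eef_pos: [537.3, 231.6, 254.4]
tool_rot: [-1.57, -0.003, -2.066]
force: [0.3, -0.0, -4.7]
width: 12.8
```

Run:
```python
from h import *
s=read_state();print(s["tool_rot"],s["qpos"].round(2))
plan([(st(0,1.2,192),SY-1.5*np.pi,0,5)])
```

```text
[-1.56995075 -0.00288125 -2.06577604] [-1.03  0.71  1.01  1.69 -0.66  1.12 -0.32]
[[-0.01, 0.31, 0, 0, 0, 0], [0, 0.31, 0.01, 0, 0, 0.01], [-0.01, 0.32, 0, 0, 0, 0], [0, 0.31, 0, 0, 0, 0.01], [-0.01, 0.31, 0.01, -0.01, 0, 0]]
end [538.6 232.2 192. ] [-1.571 -0.    -2.066]
```

Call:
apply_moves(
  targets=[
    [-0.01,0.31,0,0,0,0],
    [0,0.31,0.01,0,0,0.01],
    [-0.01,0.32,0,0,0,0],
    [0,0.31,0,0,0,0.01],
    [-0.01,0.31,0.01,0,0,0],
    [0,0,0,0,0,0],
    [0,0,0,0,0,0],
  ],
)

```text
clock: 27.9
eef_pos: [539.9, 233.0, 193.5]
tool_rot: [-1.568, 0.003, -2.066]
force: [-0.5, 0.4, -3.6]
width: 13.4
```

Run:
```python
from h import *
import json
s=read_state();print(s["eef_pos"],s["tool_rot"])
c=calibration("wrist");json.dump({k:np.array(v).tolist() for k,v in c.items()},open("cw5.json","w"))
im=snap("wrist","w5.png"); b=snap("scene","s5.png")
zt=s["eef_pos"][2]-16.7+8
P=proj("wrist",[st(a*80,q*58,zt) for a in(1,-1) for q in(1,-1)],c);print(P.round(1).tolist())
x0,y0=np.maximum(P.min(0)-30,0).astype(int);x1,y1=(P.max(0)+30).astype(int)
w=im[y0:y1,x0:x1,::-1];k=500/w.shape[1];print(x0,y0,k)
A=cv2.resize(w,None,fx=k,fy=k,interpolation=3);A=A[:600]
B=cv2.resize(b[130:250,340:450,::-1],(300,327),interpolation=3)
H=max(A.shape[0],B.shape[0]);o=np.zeros((H,A.shape[1]+300,3),np.uint8);o[:A.shape[0],:A.shape[1]]=A;o[:B.shape[0],A.shape[1]:]=B
cv2.imwrite("pics/w5c.png",o);print(o.shape)
```

```text
[539.94692633 233.016265   193.49600236] [-1.56839955  0.0026572  -2.06556728]
[[168.1, 350.9], [132.9, 139.8], [457.7, 349.9], [490.3, 139.3]]
102 109 1.1961722488038278
(327, 800, 3)
```

View pics/w5c.png

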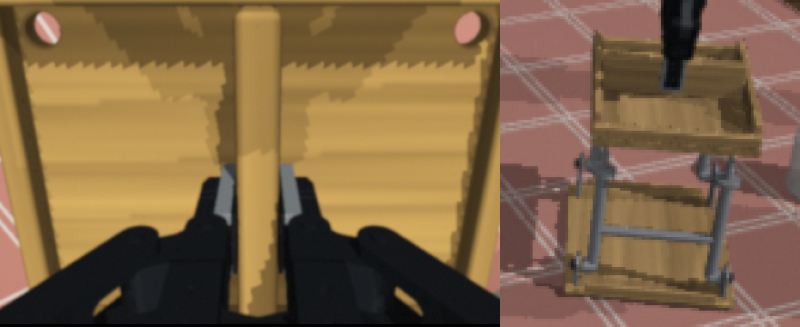

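The tray is held level above the posts. The two visible holes (about (138,132) and (493,132) in full pixels) sit about 8 rows off the prediction. I'll measure them properly with a see-through-hole model in both images.

```bash
cat > holes.py <<'E'
from h import *
import json
from scipy.optimize import least_squares
a=np.linspace(0,2*np.pi,60,endpoint=False)
def cen(p,x,y,z,c):
    K=8
    poly=[np.round(proj("w",[st(x+6.5*np.cos(t),y+6.5*np.sin(t),z+h,p[:2],p[2]) for t in a],c)*K).astype(int) for h in(8,0)]
    o=poly[0].min(0)-20; sz=poly[0].max(0)-o+40
    m=[cv2.fillPoly(np.zeros((sz[1],sz[0]),np.uint8),[q-o],1) for q in poly]
    v,u=np.nonzero(m[0]&m[1]); return np.array([u.mean(),v.mean()])/K+o/K if len(u) else np.array([np.nan]*2)
def seen(f,guess,r):
    im=cv2.imread(f).astype(int); u,v=np.round(guess).astype(int)
    w=im[v-r:v+r+1,u-r:u+r+1]; B,G,R=w[...,0],w[...,1],w[...,2]
    m=(B>0.72*G)   # cloth is pink/white: blue close to green; wood blue << green
    n,l,st_,ce=cv2.connectedComponentsWithStats(m.astype(np.uint8))
    k=1+np.argmax(st_[1:,4]); return ce[k]+[u-r,v-r],st_[k,4]
for f,cf,z,L,G,p0 in [("w4","cw4.json",0,[(-80,58),(80,58),(-80,-58),(80,-58)],(np.array([(172,124),(454,126),(179,317),(436,317)])/1.875+[180,40]),[493.2,-220.4,.187]),
  ("w5","cw5.json",193.5-16.7,[(80,-58),(-80,-58)],[(138,131.6),(493.3,131.6)],[540,232,SY])]:
    c=json.load(open(cf)); o=[]
    for g in G:
        q,n=seen(f"pics/{f}.png",g,9 if f=="w4" else 16); o.append(q); print(f,g,q.round(1),n)
    o=np.array(o)
    for dz in(-4,-2,0,2):
        s=least_squares(lambda p:np.array([cen(p,x,y,z+dz,c)-q for (x,y),q in zip(L,o)]).ravel(),p0,diff_step=1e-4)
        print(f,"dz",dz,s.x.round(3),s.fun.round(2))
E
python3 holes.py; python3 -c "
import cv2
a=cv2.imread('pics/w5.png')
print(a[131,128:150].tolist())"
```

```text
w4 [271.73333333 106.13333333] [272.6 105.7] 110
w4 [422.13333333 107.2       ] [421.8 106. ] 96
w4 [275.46666667 209.06666667] [275.8 207.9] 57
w4 [412.53333333 209.06666667] [412.  208.4] 58
w4 dz -4 [ 4.94341e+02 -2.20987e+02  1.85000e-01] [ 0.97  0.44 -1.    0.99  0.98 -1.06 -0.88 -0.78]
w4 dz -2 [ 4.94118e+02 -2.20521e+02  1.89000e-01] [ 0.39  0.34 -0.71  0.32  0.87 -0.64 -0.28 -0.87]
w4 dz 0 [ 4.93784e+02 -2.20325e+02  1.86000e-01] [-0.01  0.06 -0.31  0.32  0.31 -0.4  -0.19 -0.37]
w4 dz 2 [ 4.93676e+02 -2.20197e+02  1.87000e-01] [-0.36  0.07  0.14  0.24  0.08  0.11  0.26  0.04]
w5 (138, 131.6) [141.  131.9] 473
w5 (493.3, 131.6) [492.6 131.8] 465
w5 dz -4 [542.223 234.364   2.645] [ 5.07 -0.59 -5.05 -0.41]
w5 dz -2 [542.332 234.483   2.646] [ 3.   -0.34 -2.87 -0.32]
w5 dz 0 [542.39  234.646   2.646] [ 0.73 -0.14 -0.77 -0.21]
w5 dz 2 [542.317 234.668   2.645] [-1.51  0.27  1.33  0.53]
[[25, 44, 58], [30, 49, 66], [53, 70, 100], [87, 103, 152], [114, 130, 190], [124, 140, 203], [127, 143, 206], [129, 143, 205], [139, 154, 208], [162, 175, 213], [187, 199, 221], [199, 210, 226], [200, 211, 225], [192, 204, 222], [172, 184, 214], [147, 161, 207], [134, 148, 205], [128, 143, 204], [127, 142, 206], [126, 142, 206], [128, 143, 206], [125, 140, 203]]
```

Call:
apply_moves(
  targets=[
    [0.03,0,-0.02,0,0,0],
    [0.02,0,0,0,0,0],
    [0,0.1,0,0,0,0],
    [0,0.1,0,0,0,0],
    [0,0.1,0,0,0,0],
    [0,0.1,0,0,0,0],
    [0,0,0,0,0,0],
  ],
)

```text
clock: 28.88
eef_pos: [537.7, 231.7, 176.8]
tool_rot: [-1.57, 0.002, -2.066]
force: [-0.4, 0.1, -4.9]
width: 12.9
```

Call:
apply_moves(
  targets=[
    [0,0.08,0,0,0,0],
    [0,0.08,0,0,0,0],
    [0,0,0,0,0,0],
  ],
)

```text
clock: 29.25
eef_pos: [537.8, 231.7, 170.5]
tool_rot: [-1.569, 0.002, -2.066]
force: [0.6, -0.2, -4.2]
width: 12.9
```

Call:
apply_moves(
  targets=[
    [0,0.07,0,0,0,0],
    [0,0.07,0,0,0,0],
    [0,0.07,0,0,0,0],
    [0,0,0,0,0,0],
    [0,0,0,0,0,0],
  ],
)

```text
clock: 29.88
eef_pos: [538.1, 231.7, 162.5]
tool_rot: [-1.569, 0.002, -2.066]
force: [-0.0, -0.5, -4.4]
width: 12.8
```

Call:
apply_moves(
  targets=[
    [0,0.04,0,0,0,0],
    [0,0.04,0,0,0,0],
    [0,0.04,0,0,0,0],
    [0,0,0,0,0,0],
    [0,0,0,0,0,0],
  ],
)

```text
clock: 30.5
eef_pos: [538.1, 231.8, 158.7]
tool_rot: [-1.569, 0.003, -2.065]
force: [-2.6, 0.1, 5.3]
width: 12.9
```

Contact came at exactly the expected height, so I'm releasing and retreating.

Call:
apply_moves(
  targets=[
    [0,0,0,0,0,0],
    [0,0,0,0,0,0],
    [0,0,0,0,0,0],
    [0,-0.2,0,0,0,0],
    [0,-0.4,0,0,0,0],
    [0,-0.6,0,0,0,0],
    [0,-0.8,0,0,0,0],
    [0,-0.9,0,0,0,0],
    [0,-0.9,0,0,0,0],
    [0,-0.5,0,0,0,0],
    [0,0,0,0,0,0],
    [0,0,0,0,0,0],
  ],
  jaw=-0.2,
)

```text
clock: 32.0
eef_pos: [537.0, 231.6, 329.2]
tool_rot: [-1.57, 0.002, -2.066]
force: [-0.7, -0.4, -0.8]
width: 34.1
```

Run:
```python
from h import *
im=snap("wrist","w6.png"); b=snap("scene","s6.png")
A=cv2.resize(im[40:360,120:520,::-1],(500,400),interpolation=3)
B=cv2.resize(b[130:250,340:450,::-1],(300,327),interpolation=3)
o=np.zeros((400,800,3),np.uint8);o[:,:500]=A;o[:327,500:]=B;cv2.imwrite("pics/w6c.png",o)
s=read_state();print(s["eef_pos"],s["force"],s["clock"])
```

```text
[536.92032229 231.56642787 328.66807936] [0.29647955 0.36481949 0.25057506] 32.1
```

View pics/w6c.png

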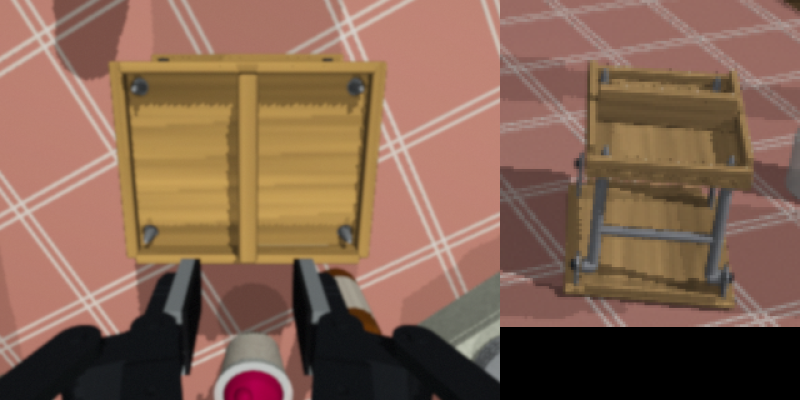

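All four pins come up through their holes, the tray is seated level, and the bottle and cup are still standing. The gripper is clear, so I'm handing in.

```bash
python3 -c "
from cell import *
print(finish_job())"
```

```text
the job is handed in; nothing more can be done
None
```

I set up the stand and placed the tray on it, then handed the job in at about 32 s of the 72 s allowed. The hand-in reports no verdict.

- **Frames:** I swung the upper frame up by its crossbar first, then the lower one, each until it pressed against its stop (about 11 N and 26 N). The next wrist picture showed all four posts upright.
- **Tray:** I drew it about 143 mm out from under the riser by its front rim, then lifted it by the divider and carried it over the bottle. I lowered it slowly onto the posts.
- **Seating:** Contact came with the tool at 158.7 mm, which is the expected height for the 142 mm collars, and there was almost no sideways force on the way down.
- **Last checks:** The final pictures show all four pins through the holes and the tray looking level. The bottle and near cup are standing. The gripper is about 170 mm above the seat with no contact force. The jar and right cup are not in these last pictures, but the arm stayed clear of both.

**Disagreement:** before lowering, two estimates of the sideways correction differed (1.5 mm and 2.9 mm). I used about 2.1 mm and the pins went in freely. I did not measure the final tray offset or the frame angles numerically.

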